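# Lock a lino block into the printing jig

### The arm

A 7-joint arm with a two-finger parallel gripper is mounted at the origin on a cart in front of the work surface, level with it; the furniture and walls round the work are solid. World frame = base frame: x ahead of the robot, y to its left, z up, the work surface at z = 0. Lengths are in m, angles in rad, forces in N, time in s.
With the tool pointing down it reaches from about 0.425 to 0.825 m from the base axis. Payload 3.6 kg.
Tool frame: the origin (TCP) lies where the fingers leave the gripper's body, on its centre line; the fingertips stand 73 mm ahead of it and the grasp point (between the pads) lies 54 mm ahead of it; z points along the fingers, y is the line along which they close (so a half turn about z gives the same grasp; the last joint's range is limited). The gripper opens to 85 mm and grips with 20 to 120 N. Pads are 22 mm wide; open, the fingers measure 114 mm over their backs; the gripper's body (76 mm by 85 mm) begins 54 mm behind the grasp point. The pads swing forward as they close: fully open they stand 13 mm farther back than shut.
Start: joints at [-1.149, 0.615, -0.013, 1.423, 0.008, 1.103, -0.04], TCP at [0.282, 0.586, 0.304] pointing down, gripper open.
Joint ranges: [-3.12, 3.12], [-0.3, 2.06], [-1.34, 1.32], [0.26, 2.42], [-1.36, 4.5], [0.01, 1.98], [-2.84, 2.84]. Speed limits (rad/s): [2.79, 2.79, 3.14, 3.14, 3.14, 3.14, 3.14].

### API

Orientations are given as a unit quaternion [x, y, z, w].
In Python, from station import arm, snapshot, camera_info, ticket gives the robot as it stands. Calls block until the motion is done:
- arm.movep(position, orientation): joint-space move of the TCP to a pose.
- arm.line_to(position, velocity=0.15, ori=None): straight line of the TCP; ori=None keeps the orientation; velocity is the mean speed in m/s.
- arm.move_j(angles): joint-space move.
- arm.move_gripper(opening, effort=None): opening from 0.0 (shut) to 1.0 (fully open); effort is the grip in N (None keeps the last); returns when the fingers have stopped.
- arm.pause(seconds).
- arm.ik(position, orientation): joint angles nearest the present ones, or None.
- snapshot(name): name is "side" or "top" or "wrist"; returns the picture (420x560x3 uint8, blue, green, red); there is no depth.
- camera_info(name): a dict with "fx", "fy", "cx", "cy" (pixels), "R" (3x3) and "t" (3): a world point X has camera coordinates R X + t; the wrist camera has in their place "T_tool_cam" (4x4, takes a point from camera to tool coordinates, whose origin is the TCP and whose axes are the flange's). Camera axes: x right, y down, z forward; pixel columns grow to the right and rows downward; lengths in m; the calibration is good to about 2 mm. A picture is of the moment at which its call begins: read the wrist's pose just before it. camera_info takes no time and is no camera call.
A pose or a line that the arm cannot do raises arm.MotionError and nothing moves.
- ticket.finish_job(): hands the job in; it is judged then, once.
Readings, each from a call of its own:
- arm.read_time(): time.
- arm.read_joint_positions(): joint angles.
- arm.read_dq(): joint speeds.
- arm.read_effort(): joint torques, N m.
- arm.read_tool_pos(): TCP position.
- arm.read_eef_rot(): TCP orientation.
- arm.read_ft_force(): force on the tool from outside, world axes, zero at the start.
- arm.read_wrist_torque(): the same for the moment, N m.
- arm.read_opening(): opening from 0.0 (shut) to 1.0 (fully open).
- arm.read_finger_force(): force on a finger pad.
Only numpy, scipy, OpenCV 4.12 (cv2) and the standard library are available. Lean on these libraries where they do the work, as an engineer would, in place of code of your own. Each camera call takes 0.05 s, during which the arm holds its last target. There are 200 camera calls.

### The job

Lay the plain dark brown packing board flat in the nest between the jig's brass pins, and then the lino block flat on top of it with its carved green face up. Then push the red thumb bar of the cam stud down and, keeping it pushed in, turn it a quarter turn clockwise to its stop, so that its tongue lies over the block's edge, and let go so that it stays locked down. Leave the ink jar, the ink roller, the rubbing pad and the gouge where they are.

Things in the scene. Friction and masses are not known exactly. Their poses are not given: they have to be found in the camera images.
- packing_mid (a point): Centre of the loose packing board: plain dark brown board, 60 (its x) x 90 (its y) x 10 mm (z), lying flat on the table. z is up; it is the same either end round.
- block_mid (a point): Centre of the loose lino block: wooden block with a dark green carved lino face on top, 60 (its x) x 90 (its y) x 14 mm (z), lying flat on the table, face up (z up). Either end may go to the stud.
- jig: Fixed jig, origin on the table under the nest centre, z up: grey painted metal board 124 (x) x 190 mm (y, from -73 to +117), 14 mm high. The nest lies along y between eight brass pins, 8 mm thick and 20 mm high above the board, tapered at the upper 4.5 mm: at x = +-36, y = +-34 mm and at x = +-20, y = +-51 mm. The cam stud stands at x = 0, y = +74 mm.
- nest_floor (a point): Centre of the nest's floor, 14 mm above the table, axes as the jig. The pins leave 64 (x) x 94 mm (y), so 2 mm play all round the boards, whose 90 mm side goes along y; the middle of each long side is open for fingers (60 mm between pins). The packing fills the lowest 10 mm; the seated block's top is 24 mm above this point.
- thumb_bar (a point): Centre of the stud's red thumb bar, on the stud's vertical axis: 42 (its x) x 12 (its y) x 20 mm (z), z up. Stud up: 56 mm above the nest floor, bar along the jig's x. The round housing under it is 36 mm wide and ends 23 mm above the nest floor.
- tongue_tip (a point): Tip of the stud's steel tongue, at its mid height, 38 mm from the stud's axis toward the bar's +x and 20 mm below the bar's centre. The tongue is parallel to the bar, 10 mm wide, 5 mm thick. Turned home it points to the jig's -y and lies 3.5 mm above the seated block, 9 mm inside its edge.
- cam_press (a joint): How far the stud is pressed down, m: 0 up (spring, 2.5 N there), 0.0085 pressed to the bottom (about 5 N). It must not be forced: it turns freely only when pressed more than 0.006; once turned some way it cannot rise beyond 0.006 and, let go, springs back only to about 0.006 (locked).
- cam_turn (a joint): Turn of the stud, rad, growing clockwise seen from above: 0 open (tongue along the jig's +x), 1.571 at the stop (tongue over the block). Light friction; it stays where it is left while the stud is down.
- ink_jar: Bystander: jar with black lid, 48 mm wide, 50 mm high, origin at its underside. Leave it alone.
- ink_roller: Bystander: ink roller with black roller and wooden handle, 79 x 164 x 31 mm, origin at the middle of its underside. Leave it alone.
- rubbing_pad: Bystander: round dark wooden rubbing pad with a bar grip, 95 mm wide, 27 mm high, origin at its underside. Leave it alone.
- gouge: Bystander: gouge with wooden handle, 23 x 112 x 24 mm, origin at the middle of its underside. Leave it alone.
- block: The loose lino block itself (origin at the centre of its underside, axes as its centre point).
- packing: The loose packing board itself (origin at the centre of its underside, axes as its centre point).
There are look-alikes about, which are no part of the job. What is shaped like the block but blue or purple is not meant.

How it is judged:
On the way, in this order (a step that is already met when the one before it is completed fails the run):
1. the packing board lies flat on the nest floor between the pins, let go, the stud still open (x of packing_mid in the frame of nest_floor between -0.0035 and 0.0035 m and y of packing_mid in the frame of nest_floor between -0.0035 and 0.0035 m and z of packing_mid in the frame of nest_floor between 0.003 and 0.007 m and angle between packing_mid's own z axis and vertical below 0.06 rad and angle between the y axis of packing_mid and the y axis of nest_floor, either way round below 0.09 rad and contact force between the fingers and packing below 0.3 N and value of joint cam_turn below 0.3 rad), for 0.2 s.
2. the lino block lies flat on the packing board between the pins, face up, let go, the stud still open (x of packing_mid in the frame of nest_floor between -0.0035 and 0.0035 m and y of packing_mid in the frame of nest_floor between -0.0035 and 0.0035 m and z of packing_mid in the frame of nest_floor between 0.003 and 0.007 m and angle between each of packing_mid, block_mid's own z axis and vertical below 0.06 rad and angle between the y axis of each of packing_mid, block_mid and the y axis of nest_floor, either way round below 0.09 rad and x of block_mid in the frame of nest_floor between -0.0035 and 0.0035 m and y of block_mid in the frame of nest_floor between -0.0035 and 0.0035 m and z of block_mid in the frame of nest_floor between 0.015 and 0.019 m and contact force between the fingers and block below 0.3 N and value of joint cam_turn below 0.3 rad), for 0.2 s.
3. the stud is pressed down and turned a quarter turn to its stop (value of joint cam_turn above 1.43 rad and value of joint cam_press above 0.0045 m), for 0.2 s.
At the end, for the whole second after the job is handed in: Packing on the nest floor, block on it, carved face up: each within 3.5 mm of the nest centre in x and y, 2 mm in height, 0.06 rad of level, 0.09 rad of square, at rest; the stud turned over 1.43 rad and locked down by itself (pressed 4.5 to 7.4 mm) (all of step 3 and x of packing_mid in the frame of nest_floor between -0.0035 and 0.0035 m and y of packing_mid in the frame of nest_floor between -0.0035 and 0.0035 m and z of packing_mid in the frame of nest_floor between 0.003 and 0.007 m and angle between each of packing_mid, block_mid's own z axis and vertical below 0.06 rad and angle between the y axis of each of packing_mid, block_mid and the y axis of nest_floor, either way round below 0.09 rad and x of block_mid in the frame of nest_floor between -0.0035 and 0.0035 m and y of block_mid in the frame of nest_floor between -0.0035 and 0.0035 m and z of block_mid in the frame of nest_floor between 0.015 and 0.019 m and value of joint cam_press below 0.0074 m and linear speed of each of block, packing below 0.02 m/s); the robot touches nothing.
It fails at once if the ink jar is moved more than 20 mm (distance of ink_jar from where it was at the start of the episode above 0.02 m).
It fails at once if the ink roller is moved more than 20 mm (distance of ink_roller from where it was at the start of the episode above 0.02 m).
It fails at once if the rubbing pad is moved more than 20 mm (distance of rubbing_pad from where it was at the start of the episode above 0.02 m).
It fails at once if the gouge is moved more than 20 mm (distance of gouge from where it was at the start of the episode above 0.02 m).
It fails at once if the stud is forced round (over 0.35 rad) without being pushed in (under 3.5 mm) (value of joint cam_turn above 0.35 rad and value of joint cam_press below 0.0035 m).
It also fails if it takes over 72 s, if anything falls off the work surface, if the arm or the gripper's body presses on something with over 40 N, if the wrist force passes 120 N, or if a joint passes its speed limit or range.

## Working session

There is one attempt and no reset: what is moved stays moved. The work goes in short steps, each a Python script; the robot and the scene stay as the last script left them, time stands still between calls to the robot, and variables do not carry over. Pictures are saved under pics/ and viewed, at most 10 in all, crops included, and the job is handed in when it is done.

```bash
mkdir -p pics; python3 - <<'E'
from station import arm,snapshot,camera_info
import cv2
for n in("top","side"):
    cv2.imwrite(f"pics/{n}0.png",snapshot(n)); c=camera_info(n); print(n,c)
print(camera_info("wrist")); print(arm.read_tool_pos(),arm.read_eef_rot(),arm.read_time())
E
```

```text
top {'fx': 543.8077247416643, 'fy': 543.8077247416643, 'cx': 286.5566224894885, 'cy': 226.902591693014, 'R': array([[ 7.33769142e-03, -9.99973076e-01,  7.49008653e-05],
       [-9.83701520e-01, -7.23174987e-03, -1.79663632e-01],
       [ 1.79659336e-01,  1.24463619e-03, -9.83728100e-01]]), 't': array([0.07160736, 0.58708951, 1.45542914])}
side {'fx': 410.03413777147756, 'fy': 410.03413777147756, 'cx': 281.07027718524387, 'cy': 207.05840730649774, 'R': array([[ 0.92072347, -0.39008221, -0.01020547],
       [-0.23962591, -0.54456849, -0.80375655],
       [ 0.30797355,  0.74248301, -0.5948708 ]]), 't': array([-0.4860676 ,  0.22699383,  0.93187387])}
{'fx': 317.3612306954907, 'fy': 317.3612306954907, 'cx': 277.642017109845, 'cy': 210.2600887012008, 'T_tool_cam': array([[ 2.49852804e-04, -9.46402935e-01, -3.22988268e-01,
         8.29267321e-02],
       [ 9.99999892e-01,  1.10054148e-04,  4.51091335e-04,
        -7.97592871e-05],
       [-3.91367965e-04, -3.22988346e-01,  9.46402861e-01,
        -7.02837679e-02],
       [ 0.00000000e+00,  0.00000000e+00,  0.00000000e+00,
         1.00000000e+00]])}
[0.2817985  0.58517161 0.30284073] [ 2.22485121e-01  9.74935397e-01 -1.13541733e-03 -2.31237675e-04] 0.1
```

View pics/top0.png

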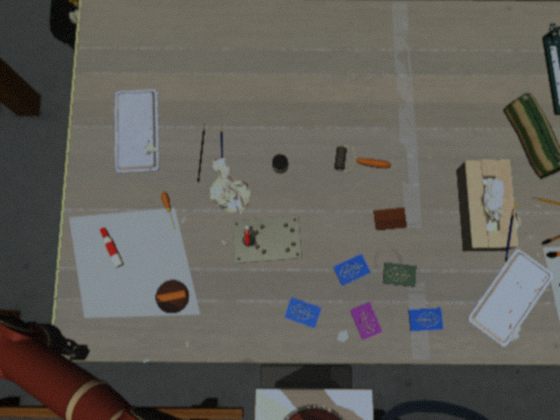

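View pics/side0.png

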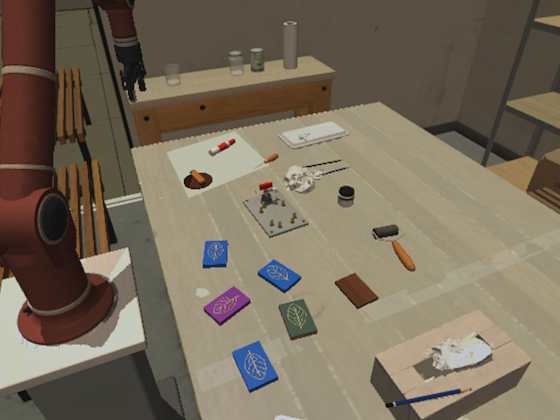

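```bash
cat >h.py <<'E'
import numpy as np,cv2
from scipy.spatial.transform import Rotation as Ro
from station import arm,snapshot,camera_info
def q(yaw): # tool z down, tool y along (cos yaw, sin yaw)
    y=np.array([np.cos(yaw),np.sin(yaw),0]);z=np.array([0,0,-1.]);x=np.cross(y,z)
    return Ro.from_matrix(np.c_[x,y,z]).as_quat()
def cam(n,pose=None):
    c=camera_info(n)
    if n=="wrist":
        T=np.eye(4);T[:3,:3]=Ro.from_quat(pose[1]).as_matrix();T[:3,3]=pose[0]
        W=np.linalg.inv(T@c["T_tool_cam"]);R,t=W[:3,:3],W[:3,3]
    else:R,t=c["R"],c["t"]
    return np.array([[c["fx"],0,c["cx"]],[0,c["fy"],c["cy"]],[0,0,1]]),R,t
def plane(C,uv,z):
    K,R,t=C;d=(R.T@np.linalg.inv(K)@np.c_[np.atleast_2d(uv),np.ones(len(np.atleast_2d(uv)))].T).T
    o=-R.T@t;return o+d*((z-o[2])/d[:,2])[:,None]
def tri(C1,a,C2,b):
    P=[K@np.c_[R,t] for K,R,t in(C1,C2)]
    X=cv2.triangulatePoints(*P,np.array(a,float),np.array(b,float)).ravel();return X[:3]/X[3]
def shot(n):
    p=(arm.read_tool_pos(),arm.read_eef_rot()) if n=="wrist" else None
    return snapshot(n),cam(n,p)
E
python3 - <<'E'
from h import *
t,s=cv2.imread("pics/top0.png"),cv2.imread("pics/side0.png")
T,S=cam("top"),cam("side")
for n,a,b in(("pack",(390,218),(356,291)),("block",(400,274),(297,318)),("bar",(248,233),(265,186))):
    print(n,tri(T,a,S,b),plane(T,a,.012))
for n,a in(("jig corners",[(237,220),(299,219),(301,260),(236,263)]),("pk",[(374,209),(405,207),(407,227),(376,230)]),("bk",[(385,262),(417,265),(414,286),(383,284)])):
    print(n,plane(T,a,.014).round(3))
b=plane(T,(390,218),.012)[0]
print(Ro.from_quat(arm.read_eef_rot()).as_matrix().round(2))
for x in [(.67,-.17),(.54,-.19),(.62,.06)]:
    for y in(0,np.pi/2,np.pi,-np.pi/2):
        j=arm.ik([*x,.2],q(y)); print(x,round(y,2),None if j is None else np.round(j,2))
E
```

```text
pack [ 0.62413123 -0.22153584  0.00234527] [[ 0.62212025 -0.21964857  0.012     ]]
block [ 0.46216015 -0.24360133  0.0111715 ] [[ 0.46203385 -0.24341478  0.012     ]]
bar [0.5620162 0.1822097 0.0697945] [[0.5756249  0.18554044 0.012     ]]
jig corners [[0.613 0.218 0.014]
 [0.617 0.041 0.014]
 [0.499 0.035 0.014]
 [0.489 0.217 0.014]]
pk [[ 0.648 -0.174  0.014]
 [ 0.654 -0.263  0.014]
 [ 0.596 -0.267  0.014]
 [ 0.587 -0.179  0.014]]
bk [[ 0.495 -0.202  0.014]
 [ 0.488 -0.292  0.014]
 [ 0.429 -0.281  0.014]
 [ 0.434 -0.195  0.014]]
[[-0.9   0.43 -0.  ]
 [ 0.43  0.9  -0.  ]
 [-0.   -0.   -1.  ]]
(0.67, -0.17) 0 [ 0.03  0.8   0.35  1.41 -0.3   0.98  0.45]
(0.67, -0.17) 1.57 [ 0.23  0.78 -0.02  1.4   0.02  0.96  1.77]
(0.67, -0.17) 3.14 [-0.28  1.04  1.13  1.42 -0.95  1.28 -2.21]
(0.67, -0.17) -1.57 [-0.14  0.88  0.72  1.42 -0.61  1.07 -0.88]
(0.54, -0.19) 0 [ 0.06  0.64  0.39  1.78 -0.33  0.78  0.61]
(0.54, -0.19) 1.57 [ 0.28  0.62  0.03  1.77 -0.03  0.75  1.9 ]
(0.54, -0.19) 3.14 [-0.31  0.9   1.13  1.79 -0.92  1.09 -1.98]
(0.54, -0.19) -1.57 [-0.11  0.71  0.68  1.79 -0.57  0.85 -0.73]
(0.62, 0.06) 0 [-0.32  0.7   0.31  1.63 -0.27  0.85  0.11]
(0.62, 0.06) 1.57 [-0.1   0.68 -0.06  1.62  0.05  0.84  1.4 ]
(0.62, 0.06) 3.14 [ 0.16  0.73 -0.5   1.61  0.42  0.91  2.65]
(0.62, 0.06) -1.57 [-0.5   0.77  0.65  1.64 -0.56  0.93 -1.21]
```

```bash
cat >>h.py <<'E'
def seg(im,kind,near):
    h=cv2.cvtColor(im,cv2.COLOR_BGR2HSV)
    m=cv2.inRange(h,(0,110,20),(14,255,130)) if kind=="pack" else cv2.inRange(h,(40,40,15),(90,255,120))
    m=cv2.morphologyEx(m,cv2.MORPH_CLOSE,np.ones((9,9)))
    cs=[c for c in cv2.findContours(m,0,1)[0] if cv2.contourArea(c)>1500]
    if not cs: return None
    c=min(cs,key=lambda c:np.hypot(*(np.array(cv2.minAreaRect(c)[0])-near)))
    return c
def proj(C,X):
    K,R,t=C;p=K@(R@np.array(X,float)+t);return p[:2]/p[2]
def rect(C,c,z):
    w=plane(C,c[:,0,:],z)[:,:2].astype(np.float32)
    (x,y),(a,b),_=r=cv2.minAreaRect(w*1000); B=cv2.boxPoints(r)
    e=B[1]-B[0];f=B[2]-B[1]; e=e if np.hypot(*e)>np.hypot(*f) else f
    ang=(np.arctan2(e[1],e[0])-np.pi/2+np.pi/2)%np.pi-np.pi/2 # long side from world y
    return np.array([x,y]),sorted((a,b)),ang
E
python3 - <<'E'
from h import *
import pickle
D={}
arm.movep([.555,.06,.28],q(0))
D['j1']=shot("wrist"); arm.line_to([.555,.12,.22]); D['j2']=shot("wrist")
arm.movep([.622,-.22,.25],q(0)); D['p1']=shot("wrist"); arm.line_to([.60,-.27,.2]); D['p2']=shot("wrist")
arm.movep([.50,-.244,.25],q(0)); D['b1']=shot("wrist"); arm.line_to([.48,-.29,.2]); D['b2']=shot("wrist")
pickle.dump(D,open("d.pkl","wb"))
for k,X,z in(("pack",(.622,-.22,.01),.010),("block",(.462,-.243,.014),.014)):
    M=[]
    for i in"12":
        im,C=D[k[0]+i]; c=seg(im,k,proj(C,X)); M.append((C,c))
        if c is None: print(k,i,"none");continue
        print(k,i,rect(C,c,z),cv2.minAreaRect(c)[0],proj(C,X))
    if all(m[1] is not None for m in M):
        print(tri(M[0][0],cv2.minAreaRect(M[0][1])[0],M[1][0],cv2.minAreaRect(M[1][1])[0]))
cv2.imwrite("pics/j1.png",D['j1'][0])
cv2.imwrite("pics/j2.png",D['j2'][0])
cv2.imwrite("pics/pb.png",cv2.resize(np.hstack([D['p1'][0],D['b1'][0]]),(800,300)))
print(arm.read_time())
E
```

```text
pack 1 (array([ 623.35595703, -218.54544067]), [57.637210845947266, 88.27644348144531], np.float32(0.11039615)) (277.8841247558594, 188.9573211669922) [276.638488   192.11360503]
pack 2 (array([ 623.22369385, -219.05450439]), [58.057701110839844, 87.91876983642578], np.float32(0.10998082)) (305.9630126953125, 141.8986358642578) [303.22014373 146.37933145]
[ 0.62349637 -0.21580271  0.01400133]
block 1 (array([ 463.39990234, -240.45315552]), [58.52233123779297, 88.77700805664062], np.float32(-0.104358196)) (238.4205780029297, 184.5323486328125) [237.65496082 189.27063669]
block 2 (array([ 463.13879395, -240.786026  ]), [58.47603225708008, 88.4011001586914], np.float32(-0.1039983)) (253.59593200683594, 144.15237426757812) [253.77788849 150.18015412]
[ 0.4621535  -0.23876889  0.01084895]
6.35
```

View pics/j1.png

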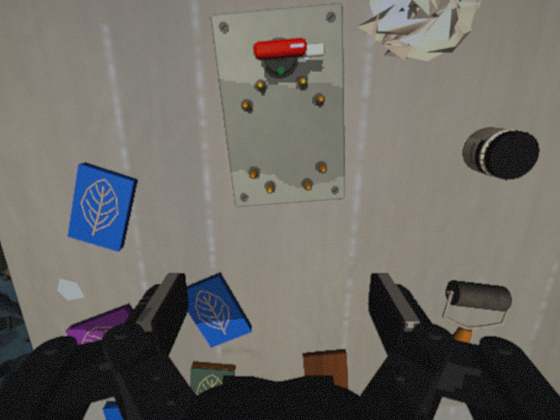

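View pics/j2.png

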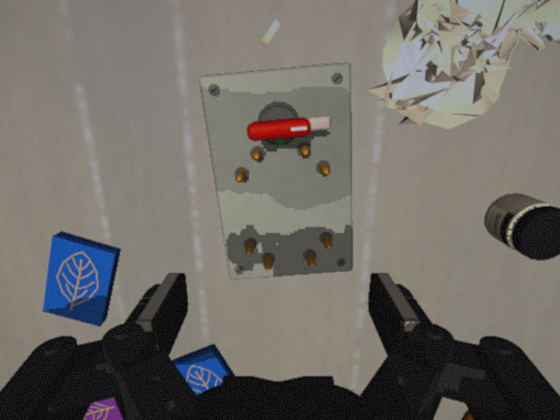

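View pics/pb.png

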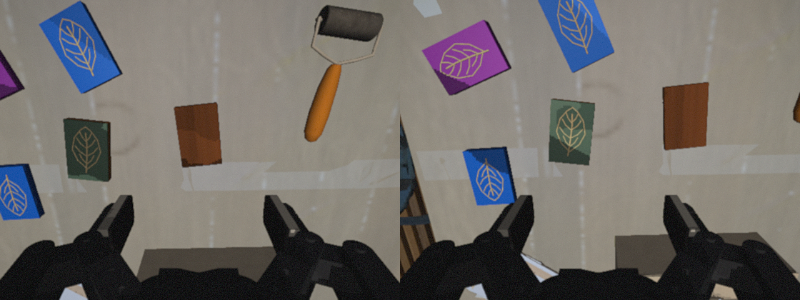

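```bash
cat > fit.py <<'E'
from h import *
import pickle
from scipy.optimize import least_squares
PINS=np.array([(sx*36,sy*34) for sx in(1,-1) for sy in(1,-1)]+[(sx*20,sy*51) for sx in(1,-1) for sy in(1,-1)])/1000
def blobs(im):
    h=cv2.cvtColor(im,cv2.COLOR_BGR2HSV)
    m=cv2.inRange(h,(8,130,40),(24,255,255)); m=cv2.morphologyEx(m,cv2.MORPH_CLOSE,np.ones((3,3)))
    n,_,st,ce=cv2.connectedComponentsWithStats(m)
    return np.array([ce[i] for i in range(1,n) if 12<st[i,4]<400])
def w(p,xy,z):
    c,s=np.cos(p[2]),np.sin(p[2]);return [p[0]+c*xy[0]-s*xy[1],p[1]+s*xy[0]+c*xy[1],z]
def fitpins(views,p,z=.024,freez=False):
    for it in range(3):
        pr=[]
        for im,C in views:
            B=blobs(im)
            for xy in PINS:
                u=proj(C,w(p,xy,z)); d=np.hypot(*(B-u).T); i=d.argmin()
                if d[i]<(14 if it==0 else 6): pr.append((C,xy,B[i]))
        f=lambda v:np.ravel([proj(C,w(v,xy,v[3] if freez else z))-b for C,xy,b in pr])
        r=least_squares(f,np.r_[p[:3],z] if freez else p[:3],loss="soft_l1",x_scale=.01); p=r.x
    return p,len(pr),np.sqrt(np.mean(f(r.x)**2))
E
python3 - <<'E'
from fit import *
D=pickle.load(open("d.pkl","rb"))
V=[D['j1'],D['j2']]
p0=[.552,.1,.03]
for vs in(V,V[:1],V[1:]): print(fitpins(vs,p0))
print("free z",fitpins(V,p0,freez=True))
cor=np.array([(-62,117),(62,117),(62,-73),(-62,-73)])/1000
ob=[[(212,13),(341,4),(345,198),(235,206)],[(201,76),(351,63),(352,270),(231,279)]]
f=lambda v:np.ravel([proj(V[k][1],w(v,c,.014))-o for k in(0,1) for c,o in zip(cor,ob[k])])
r=least_squares(f,p0,x_scale=.01);print("corners",r.x,f(r.x).round(1))
print("bar tri",tri(V[0][1],(284,48),V[1][1],(281,128)),"red ends")
p=r.x;print(w(p,(0,.074),.07))
E
```

```text
(array([0.54793883, 0.09332511, 0.08400543]), 4, np.float64(0.12603912881088541))
(array([0.54788542, 0.09325307, 0.08322198]), 2, np.float64(0.08294009600897832))
(array([0.54798124, 0.0933925 , 0.08468592]), 2, np.float64(0.1271987618365995))
free z (array([0.54792936, 0.09314884, 0.08412176, 0.02323115]), 4, np.float64(0.04509520893201723))
corners [0.56329718 0.11087547 0.07921449] [-2.1  0.3  3.4 -2.4  0.8  1.9 -0.5  1.9 -2.8 -0.9  1.9 -1.4  1.5  2.2
 -2.2  2.1]
bar tri [0.55903217 0.18556827 0.07160537] red ends
[np.float64(0.5574414329615653), np.float64(0.18464342315861165), 0.07]
```

```bash
python3 - <<'E'
from fit import *
D=pickle.load(open("d.pkl","rb"))
V=[D['j1'],D['j2']]
p0=[.5633,.1109,.079]
for vs in(V,V[:1],V[1:]): print(fitpins(vs,p0),len(blobs(vs[0][0])))
print("free z",fitpins(V,p0,freez=True))
E
```

```text
(array([0.56254646, 0.11164261, 0.0837566 ]), 16, np.float64(0.1894028623931396)) 10
(array([0.5625529 , 0.11156573, 0.08382289]), 8, np.float64(0.12634696720157582)) 10
(array([0.56254132, 0.11171704, 0.0836925 ]), 8, np.float64(0.22118552909618672)) 9
free z (array([0.56256887, 0.11146691, 0.08372962, 0.02307899]), 16, np.float64(0.12151493099663867))
```

```bash
cat >>h.py <<'E'
def down(xy,z0,zmin,step=.002,thr=4):
    f0=np.array(arm.read_ft_force()); z=z0
    while z>zmin+1e-6:
        z=max(z-step,zmin); arm.line_to([*xy,z],velocity=.03)
        f=np.array(arm.read_ft_force())-f0
        if abs(f[2])>thr: print("contact z",round(z,4),f.round(1)); return z
    print("no contact",z,f.round(1)); return z
E
python3 - <<'E'
from h import *
x,y,a=.6233,-.2188,.11
arm.move_gripper(.85,effort=40)
arm.movep([x,y,.16],q(a)); arm.line_to([x,y,.086],velocity=.12)
z=down((x,y),.086,.064)
arm.line_to([x,y,z+.004],velocity=.05)
arm.move_gripper(0.5,effort=40)
print(arm.read_opening(),arm.read_finger_force(),arm.read_ft_force())
arm.line_to([x,y,z+.02],velocity=.08)
print(arm.read_opening(),arm.read_ft_force(),arm.read_tool_pos(),arm.read_time())
cv2.imwrite("pics/g1.png",shot("wrist")[0])
E
```

```text
no contact 0.064 [-1.1 -0.8  1.2]
0.6857163232631205 44.38975989818573 [0.39934184 0.0594862  1.93104057]
0.6896162224176513 [ 0.2585823   0.22741212 -0.08727863] [ 0.62369921 -0.21896278  0.08488548] 11.725
```

View pics/g1.png

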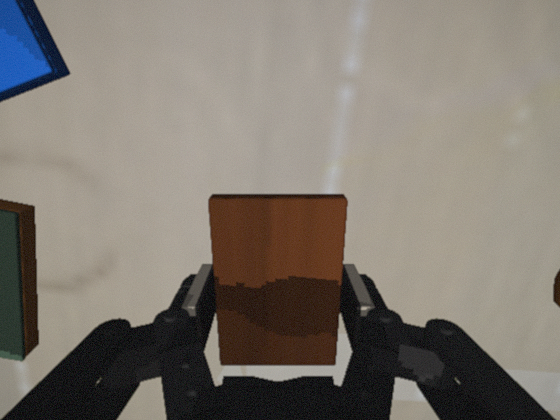

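```bash
cat >>h.py <<'E'
def place(xyg,ang,zg,zlift,zrel,off):
    """carry to the nest, off = object centre along tool x; lower to zrel; let go"""
    c=np.array([.5625,.1115]); yaw=.0837; tx=np.array([-np.sin(yaw),np.cos(yaw)])
    p=c-off*tx
    arm.line_to([*xyg,zlift],velocity=.15)
    arm.movep([*p,zlift],q(yaw)); arm.line_to([*p,zrel+.025],velocity=.1)
    return p,down(p,zrel+.025,zrel,step=.0025,thr=5)
E
python3 - <<'E'
from h import *
im=cv2.imread("pics/g1.png"); pos=np.array(arm.read_tool_pos()); C=cam("wrist",(pos,arm.read_eef_rot()))
P=plane(C,[(278,199),(278,365)],.0268); a=.11; tx=np.array([-np.sin(a),np.cos(a)])
o=(P[:,:2]-pos[:2])@tx; print(o,o.mean(),o[0]-o[1])
off=o.mean() if abs(o[0]-o[1]-.09)<.004 else 0.
p,z=place((.6233,-.2188),a,.068,.15,.068+.0145,off)
print(p,arm.read_tool_pos(),arm.read_ft_force(),arm.read_time())
cv2.imwrite("pics/n1.png",shot("wrist")[0])
E
```

```text
[ 0.04435951 -0.04403007] 0.0001647186251251126 0.08838958617428987
no contact 0.0825 [-0.6 -0.2 -1. ]
[0.56251377 0.11133586] [0.56245162 0.11130123 0.08236083] [-0.32668951  0.14887306 -0.31452655] 16.7083
```

View pics/n1.png

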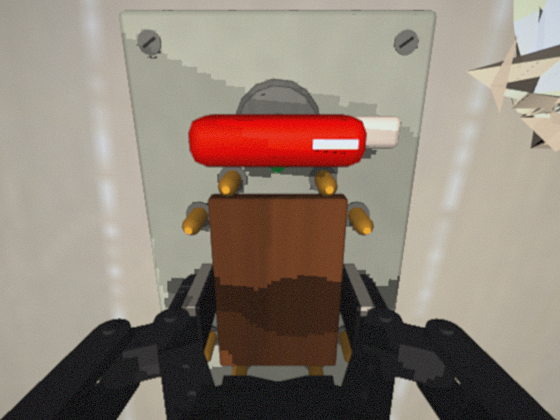

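```bash
python3 - <<'E'
from h import *
arm.line_to([.56251,.11134,.0815],velocity=.03)
arm.move_gripper(.82); p=np.array(arm.read_tool_pos())
arm.line_to([*p[:2],.16],velocity=.12)
im,C=shot("wrist"); c=seg(im,"pack",proj(C,(.5625,.1115,.024)))
r=rect(C,c,.024); print("pack seated?",r)
x,y,a=.4633,-.2406,-.104
arm.movep([x,y,.16],q(a)); im,C=shot("wrist")
arm.move_gripper(.85); arm.line_to([x,y,.068],velocity=.1)
arm.move_gripper(0.5,effort=40); print(arm.read_opening(),arm.read_finger_force())
arm.line_to([x,y,.088],velocity=.08)
pos=arm.read_tool_pos();im,C=shot("wrist"); cv2.imwrite("pics/g2.png",im); print(arm.read_opening(),pos,arm.read_time())
h=cv2.cvtColor(im,cv2.COLOR_BGR2HSV); print(im[150:400:1,278].tolist().__len__())
tx=np.array([-np.sin(a),np.cos(a)])
for d in(.045,-.045): print(proj(C,[*(np.array(pos[:2])+d*tx),.034]))
E
```

```text
pack seated? (array([561.44616699, 110.44529724]), [65.80767822265625, 100.58393096923828], np.float32(0.089310884))
0.6890191789470407 44.123975336551666
0.6875267205321328 [ 0.4634799  -0.24056538  0.08831285] 21.5583
250
[277.20438386 199.83204581]
[277.20338715 371.63931614]
```

View pics/g2.png

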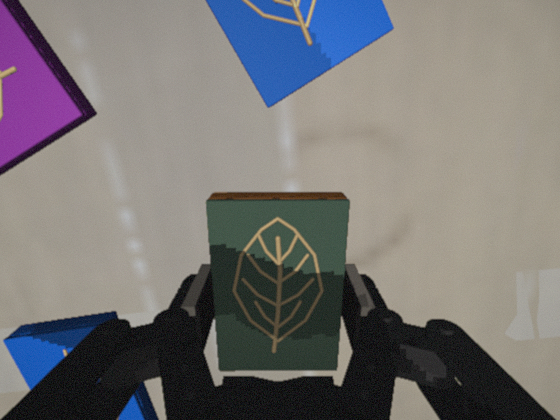

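The block is held centred (edges at rows 199 and 371, as predicted), so I'll place it with no offset.

```bash
python3 - <<'E'
from h import *
p,z=place((.4635,-.2406),-.104,.068,.16,.0925,0.)
arm.line_to([*p,.0915],velocity=.03); print(arm.read_tool_pos(),arm.read_ft_force())
arm.move_gripper(.82); arm.pause(.2)
arm.line_to([*p,.19],velocity=.12)
im,C=shot("wrist"); cv2.imwrite("pics/n2.png",im)
c=seg(im,"block",proj(C,(.5625,.1115,.038))); print(rect(C,c,.038),arm.read_time())
for yw in(np.pi/2+.0837,.0837): print(np.round(arm.ik([.556,.185,.15],q(yw)),2))
# bar: red blob
h=cv2.cvtColor(im,cv2.COLOR_BGR2HSV);m=cv2.inRange(h,(0,180,90),(6,255,255))|cv2.inRange(h,(174,180,90),(180,255,255))
c=max(cv2.findContours(m,0,1)[0],key=cv2.contourArea);print(cv2.minAreaRect(c),rect(C,c,.08),proj(C,(.5563,.1853,.07)))
E
```

```text
no contact 0.0925 [1.3 0.1 3. ]
[0.56294369 0.11150335 0.09293056] [-0.86721151 -0.20562888  9.94869134]
(array([563.03942871, 111.45617676]), [59.666908264160156, 89.61445617675781], np.float32(0.085506916)) 28.375
[-0.3   0.7  -0.09  1.77  0.1   0.67  1.21]
[-0.56  0.72  0.33  1.78 -0.34  0.69  0.04]
((278.5, 119.0), (20.0, 73.0), 90.0) (array([556.18933105, 185.491745  ]), [10.478899955749512, 39.88199996948242], np.float32(-1.4866564)) [278.61227113 118.58348545]
```

View pics/n2.png

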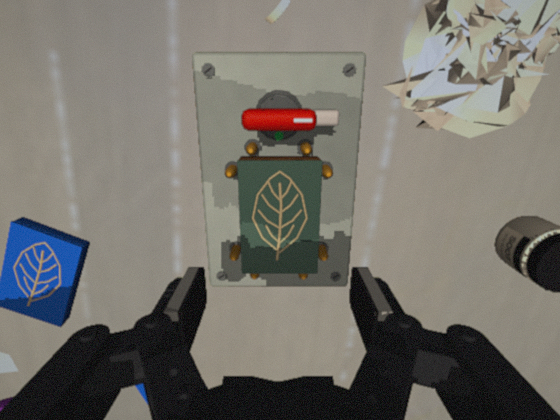

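```bash
python3 - <<'E'
from h import *
s=[.5563,.1854]; y0=np.pi/2+.0837
arm.move_gripper(.5)
arm.movep([*s,.19],q(y0)); arm.line_to([*s,.136],velocity=.1)
arm.move_gripper(0,effort=40); print(arm.read_opening(),arm.read_finger_force(),arm.read_ft_force(),arm.read_tool_pos())
z0=arm.read_tool_pos()[2]
for d in(.003,.005,.0065,.0075,.008,.0085):
    arm.line_to([*s,.136-d],velocity=.03); f=arm.read_ft_force()[2]; zz=z0-arm.read_tool_pos()[2]
    print(d,round(zz,4),round(f,2))
    if zz>.0077 or f>12: break
print(arm.read_opening(),arm.read_time())
E
```

```text
0.12664790789440308 42.47801721096039 [0.388937   0.30106786 0.99603659] [0.55674968 0.18535802 0.13672678]
0.003 0.0036 2.09
0.005 0.0056 3.1
0.0065 0.0071 3.32
0.0075 0.0081 3.42
0.12550590990139562 31.8417
```

```bash
python3 - <<'E'
from h import *
s=[.5563,.1854]; y0=np.pi/2+.0837
for d in(.0075,.008,.0085,.009,.0095,.010):
    arm.line_to([*s,.136-d],velocity=.03); arm.pause(.2); f=arm.read_ft_force()[2]; zz=arm.read_tool_pos()[2]
    print(d,round(zz,4),round(f,2))
    if f>6: break
z=.136-d+.0002
for k in range(1,13):
    arm.movep([*s,z],q(y0-k*(np.pi/2)/12))
    t=arm.read_wrist_torque(); print(k,round(arm.read_tool_pos()[2],4),np.round(arm.read_ft_force(),1),round(t[2],3))
    if abs(t[2])>.8: break
print(arm.read_opening(),arm.read_time())
cv2.imwrite("pics/t1.png",shot("side")[0])
E
```

```text
0.0075 0.1286 4.11
0.008 0.1284 5.93
0.0085 0.1283 7.91
1 0.1284 [ 2.3 -1.5  7.3] -0.065
2 0.1284 [ 1.7 -1.3  6.7] -0.022
3 0.1284 [ 1.5 -1.3  6.9] 0.036
4 0.1284 [ 2.2 -2.   7.1] -0.035
5 0.1284 [ 2.  -1.2  7.7] 0.008
6 0.1283 [ 1.3 -1.4  7.3] -0.031
7 0.1283 [ 1.5 -2.1  7.3] -0.039
8 0.1283 [ 0.8 -1.1  8.2] 0.058
9 0.1283 [ 1.1 -2.1  8.1] 0.006
10 0.1283 [ 1.3 -2.5  9. ] -0.009
11 0.1283 [ 0.9 -2.   8.8] -0.06
12 0.1283 [-0.  -1.9  8.9] -0.007
0.12629877007914997 36.1917
```

```bash
python3 - <<'E'
from h import *
s=[.5563,.1854]
for e in(.02,.04,.06):
    arm.movep([*s,.1278],q(.0837-e)); t=arm.read_wrist_torque()[2]; print(e,round(t,3))
    if abs(t)>.3: break
arm.move_gripper(.5); arm.pause(.2)
arm.line_to([*s,.2],velocity=.1); arm.line_to([.5625,.1115,.22],velocity=.12,ori=q(.0837))
im,C=shot("wrist"); cv2.imwrite("pics/end.png",im)
c=seg(im,"block",proj(C,(.5625,.1115,.038))); print(rect(C,c,.038))
h=cv2.cvtColor(im,cv2.COLOR_BGR2HSV);m=cv2.inRange(h,(0,180,90),(6,255,255))|cv2.inRange(h,(174,180,90),(180,255,255))
c=max(cv2.findContours(m,0,1)[0],key=cv2.contourArea);print(rect(C,c,.074),arm.read_ft_force(),arm.read_time())
E
```

```text
0.02 0.292
0.04 0.486
(array([563.04663086, 113.98259735]), [60.261985778808594, 95.2624282836914], np.float32(0.08517194))
(array([556.30108643, 185.2678833 ]), [10.708087921142578, 39.65682601928711], np.float32(0.09355259)) [-1.22243435  0.40076179 -0.56522981] 39.0667
```

View pics/end.png

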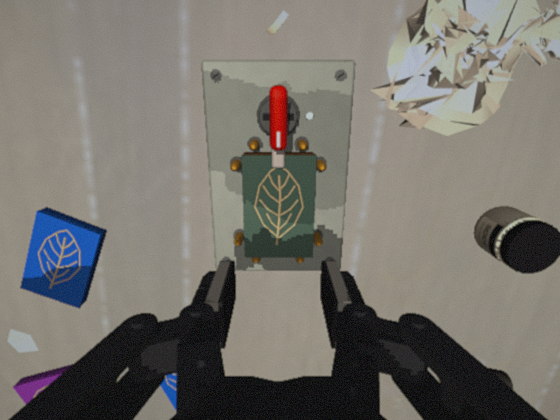

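The picture shows the red bar at (278,118) lying along the nest. The tongue at (278,158) is over the block's edge, and the block sits between all the pins with its green face up.

```bash
python3 -c "
from station import ticket
print(ticket.finish_job())"
```

```text
the job is handed in; nothing more can be done
None
```

The packing board and lino block (green face up) are seated in the nest and the cam stud is turned to its stop and appears locked down; the job was handed in at about 39 s, and no verdict came back.

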